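# Put the cup in the rice cooker and click its lid shut

### The job

The small rice cooker has been washed and is to be put away: stand its measuring cup upright on the floor of the cooker's pot, setting it down rather than dropping it, then shut the lid until the catch at its front clicks and holds it. Leave the mug, the steel dish, the jar and the steel pan where they are.

Things in the scene. Friction and masses are not known exactly. Their poses are not given: they have to be found in the camera images.
- cooker: White rice cooker, fixed: round barrel 212 mm across, 172 mm high with the lid shut, with an open dark pot in it. Origin: centre of the underside, on the counter, on the pot's axis; x points from its front (control panel) to its back (hinge), y runs along the hinge, z up. Its front housing, 76 mm wide, reaches to x = -134 mm, the back one to x = +132 mm.
- pot_floor (a point): Centre of the pot's flat floor, 43 mm above the counter; axes as the cooker's. The pot is 156 mm wide inside (136 mm at the floor, whose edge is rounded over the lowest 28 mm) and its rim is 85 mm above its floor (128 mm above the counter).
- lid_hinge (a point): The middle of the lid's hinge axis, at x = +114 mm, z = 130 mm of the cooker's frame; its axes turn with the lid: with the lid shut they are the cooker's, y always runs along the hinge.
- lid (a joint): Angle of the lid, rad: 0 fully down, 1.75 its stop, leaning back a little. Starts open at 1.55 to 1.75. Stiff sprung hinge: above about 0.7 it stays where left (1 to 2 N at its front edge moves it); lower, it rises when let go unless caught. From about 0.07 down a bar under its front tab rides over the catch's sloped hook: the tab takes up to 9 to 14 N, then clicks; caught, it reads about 0.01.
- lid_pad (a point): Centre of the flat ribbed press tab (54 x 56 mm) on the lid's outer face at its front edge: 224 mm from the hinge axis along the lid, 30 mm out from the lid's underside, whose plane holds the hinge axis. Lid shut: x = -110 mm, z = 160 mm of the cooker's frame. Its z is the lid's outward normal. The tab ends 248 mm from the axis; the lid's disc is 208 mm across, centred 114 mm from it, 40 mm high.
- cup: Rice measuring cup, white plastic, open on top, 60 mm high, round, 51 mm across at the foot and 58 mm at the rim, wall 2.5 mm, about 45 g, standing upright on the counter. A small square loop handle, 6 mm thick, stands out along its own +x to 48 mm from its axis, between 20 and 54 mm up; grip the cup across its y axis. Origin: centre of the underside.
- mug: White ceramic mug, 80 mm across, 95 mm high, handle out to 77 mm along its +y. Origin: centre of the underside. To be left alone.
- dish: Steel dish, 86 mm across, 42 mm high. Origin: centre of the underside. To be left alone.
- jar: Closed spice jar with a red cap, 84 mm across, 150 mm high. Origin: centre of the underside. To be left alone.
- pan: Empty rectangular steel pan, 176 mm along its x, 108 mm wide, 100 mm high. Origin: centre of the underside. To be left alone.
- release (a point): Centre of the release button (38 x 17 mm) on the front face of the cooker, at x = -140 mm, z = 105 mm of the cooker's frame: pushed inwards it unlatches the lid. Not needed for the job.
Not all that is in view belongs to the job. What is shaped like the cup but orange is not meant.

How it is judged:
By the outcome, as a careful person would: the job done as asked, in the order asked, and still so for the second after the job is handed in, with the robot touching nothing.
It also fails if it takes over 61 s, if anything falls off the work surface, if the arm or the gripper's body presses on something with over 40 N, if the wrist force passes 120 N, or if a joint passes its speed limit or range.

### The arm

A 6-joint arm with a two-finger parallel gripper is mounted at the origin on the work surface. World frame = base frame: x ahead of the robot, y to its left, z up, the work surface at z = 0. Lengths are in m, angles in rad, forces in N, time in s.
With the tool pointing down it reaches from about 0.325 to 0.775 m from the base axis. Payload 5.5 kg.
Tool frame: the origin (TCP) lies between the finger pads; the fingertips stand 17 mm ahead of it and the grasp point (between the pads) lies 2 mm behind it; z points along the fingers, x is the direction in which the jaws open and shut, and the axes are right-handed (so a half turn about z gives the same grasp; the last joint's range is limited). The gripper opens to 88 mm and grips with 3 to 60 N. Pads are 20 mm wide; open, the fingers measure 115 mm over their backs; the gripper's body (75 mm by 178 mm) begins 61 mm behind the grasp point.
Start: joints at [-1.196, 0.091, 1.231, -0, 1.82, -0.057], TCP at [0.251, -0.545, 0.24] pointing down, gripper open.
Joint ranges: [-2.87, 2.87], [-0.86, 2.18], [0.17, 2.46], [-1.51, 4.65], [0.06, 2.69], [-2.65, 2.65]. Speed limits (rad/s): [2.57, 2.57, 3.01, 3.14, 3.14, 3.14].

### API

Orientations are given as a 3x3 rotation matrix whose columns are the frame's x, y, z axes.
In Python, from rig import arm, get_image, get_calibration, nets gives the robot as it stands.
- The arm moves only by the tool carry_out, never from a script. Its argument "increments" is a list of rows, each a list of 7 numbers: the finger opening in mm, from 0 to 87.8, then the shift along the tool's x, y, z in mm, then the turn, a rotation vector about the tool's x, y, z in degrees. A call has 1 to 20 rows; each row shifts and turns the pose as measured when the row begins, along the tool's axes as they then stand; what a row does not reach is not made up. A row lasts 1/10 s, in which the tool goes at most 50 mm and 8.59 degrees, less where a joint would pass 70% of its speed; a pose out of reach is approached as far as the arm can. A call with a gripper value outside its range is refused whole. The fingers move at their own pace and stop on an object; the grip force is fixed at half the most. Time passes only in rows, so rows that do not move let the fingers close. It gives the time, the measured TCP pose, the force and the opening at its end, in the units of the state.
- arm.get_obs(): the state, without advancing time (a new reading comes with each control period).
- get_image(name): name is "side" or "top" or "wrist"; returns the picture (384x512x3 uint8, blue, green, red); there is no depth.
- get_calibration(name): a dict with "fx", "fy", "cx", "cy" (pixels), "distortion" ([k1, k2, p1, p2, k3] as OpenCV has them; the pictures are not rectified), "rvec" (rotation vector, rad) and "tvec" (3), from world to camera coordinates, as OpenCV has them; the wrist camera has in their place "tool_from_camera" (4x4, takes a point from camera to tool coordinates, whose origin is the TCP and whose axes are the tool frame's). Camera axes: x right, y down, z forward; pixel columns grow to the right and rows downward; lengths in m; the calibration is good to about 2 mm. A picture is of the moment at which its call begins: read the wrist's pose just before it. get_calibration takes no time and is no camera call.
- arm.hand_in(): hands the job in, once; it reports no verdict.
Trained networks look in the newest picture that a camera, given by its name, has taken for a name from the list of things; names that differ only in an ending like _2 or _b are one class to them, and where a whole thing is asked for, a point or a joint stands for the part that bears it (a point fixed in the world has none). Each returns a list of dicts, best first, with "conf" (0 to 1); they miss things now and then, are a little off and sometimes report something else, mostly with a low value. They report only what shows in the picture. A call takes as long as a camera call. They do not tell look-alikes from the thing itself.
- nets.recognise(camera, name): "position" ([column, row] in pixels, amid what is visible of it).
- nets.landmark_of(camera, name): "position" ([column, row] in pixels: a listed point, or the origin of a listed thing).
The state is a dict: "t": time; "joint_pos": joint angles; "joint_vel": joint speeds; "effort": joint torques, N m; "tcp_pos": TCP position; "orientation": TCP orientation; "contact_force": force on the tool from outside, world axes, zero at the start; "wrist_torque": the same for the moment, N m; "finger_gap": opening from 0.0 (shut) to 1.0 (fully open).
Only numpy, scipy, OpenCV 4.12 (cv2) and the standard library are available. Lean on these libraries where they do the work, as an engineer would, in place of code of your own. Each camera call takes 0.05 s, during which the arm holds its last target.

## Working session

There is one attempt and no reset: what is moved stays moved. The work goes in short steps, Python scripts to look and compute and a tool call to move; the robot and the scene stay as the last step left them, time stands still between calls to the robot, and variables do not carry over. Pictures are saved under pics/ and viewed, and the job is handed in when it is done.

Besides the shell and the picture viewer there is one more tool, called after "Call:" by a JSON object that holds its "op" and its "data", one argument or row to a line. carry_out: Moves the arm, as the interface text tells. Its arguments: {"type":"object","properties":{"increments":{"type":"array","items":{"type":"array","items":{"type":"number"}}}},"required":["increments"]}

```bash
ls; mkdir -p pics
cat > h.py <<'E'
import numpy as np, cv2
from rig import arm,get_image,get_calibration,nets
E
python3 - <<'E'
from h import *
for c in ["side","top","wrist"]:
    cv2.imwrite(f"pics/{c}0.png",get_image(c)); 
    k=get_calibration(c); print(c,k)
    for n in ["cooker","cup","mug","dish","jar","pan","lid_pad","lid_hinge","pot_floor"]:
        for f in ("recognise","landmark_of"):
            try: r=getattr(nets,f)(c,n)
            except Exception as e: r=str(e)[:50]
            print(n,f,[(np.round(d["position"]).tolist(),round(d["conf"],2)) for d in r] if not isinstance(r,str) else r)
print(arm.get_obs())
E
```

```text
pics
side {'fx': 387.43775401988546, 'fy': 387.43775401988546, 'cx': 258.37348368250247, 'cy': 198.32007432779386, 'distortion': array([-0.09690954,  0.        ,  0.        ,  0.        ,  0.        ]), 'rvec': array([ 0.27545144, -2.81282818,  1.237422  ]), 'tvec': array([0.49742426, 0.14453684, 1.19024829])}
cooker recognise [([276.0, 160.0], 0.67)]
cooker landmark_of [([268.0, 181.0], 0.94), ([272.0, 351.0], 0.67)]
cup recognise [([214.0, 226.0], 0.9)]
cup landmark_of [([254.0, 233.0], 0.88), ([218.0, 233.0], 0.69), ([211.0, 308.0], 0.29)]
mug recognise [([278.0, 259.0], 0.88), ([315.0, 128.0], 0.52)]
mug landmark_of [([278.0, 270.0], 0.57)]
dish recognise [([212.0, 299.0], 0.78)]
dish landmark_of [([214.0, 305.0], 0.9)]
jar recognise [([321.0, 145.0], 0.52), ([277.0, 162.0], 0.49)]
jar landmark_of [([321.0, 100.0], 0.7), ([312.0, 153.0], 0.66)]
pan recognise [([275.0, 340.0], 0.58)]
pan landmark_of [([275.0, 351.0], 0.8), ([213.0, 306.0], 0.25)]
lid_pad recognise []
lid_pad landmark_of [([324.0, 100.0], 0.79), ([218.0, 234.0], 0.24)]
lid_hinge recognise [([317.0, 122.0], 0.57)]
l
[... 2392 characters left out ...]
1.81980593e+00, -5.66725138e-02]), 'joint_vel': array([ 0.00133779, -0.0008644 ,  0.00072372, -0.00058292,  0.0005291 ,
        0.00051515]), 'effort': array([ 5.33591697e-05, -4.46186686e+01, -4.06497395e+01,  6.98495633e-02,
        1.95400917e-02,  3.36154631e-05]), 'tcp_pos': array([ 0.25112688, -0.54494272,  0.23964288]), 'orientation': array([[ 4.18504941e-01, -9.08214520e-01,  1.55407112e-05],
       [-9.08214520e-01, -4.18504942e-01, -2.57658568e-06],
       [ 8.84395694e-06, -1.30359857e-05, -1.00000000e+00]]), 'contact_force': array([ 0.38820019,  0.43541109, -0.5753313 ]), 'wrist_torque': array([-2.72403590e-03, -7.48243128e-05,  3.69445395e-02]), 'finger_gap': 0.9990151423249974}
```

View pics/side0.png

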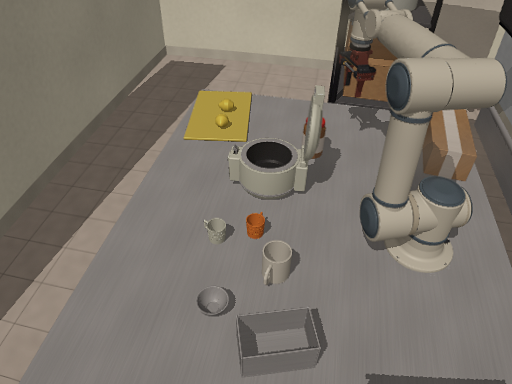

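View pics/top0.png

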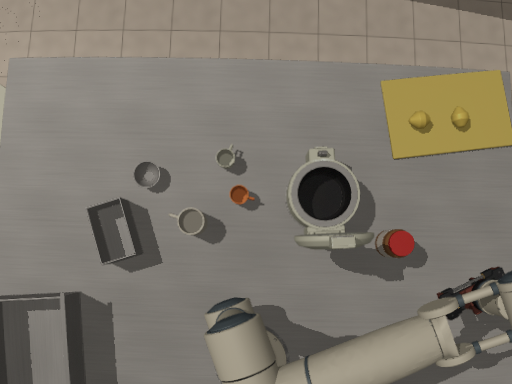

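```bash
python3 -c "
import cv2
a=cv2.imread('pics/top0.png')[110:290,70:430];cv2.imwrite('pics/topz.png',cv2.resize(a,None,fx=2.2,fy=2.2,interpolation=2))
a=cv2.imread('pics/side0.png')[50:350,150:400];cv2.imwrite('pics/sidez.png',cv2.resize(a,None,fx=2,fy=2,interpolation=2))"
```

```text
(no output)
```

View pics/topz.png

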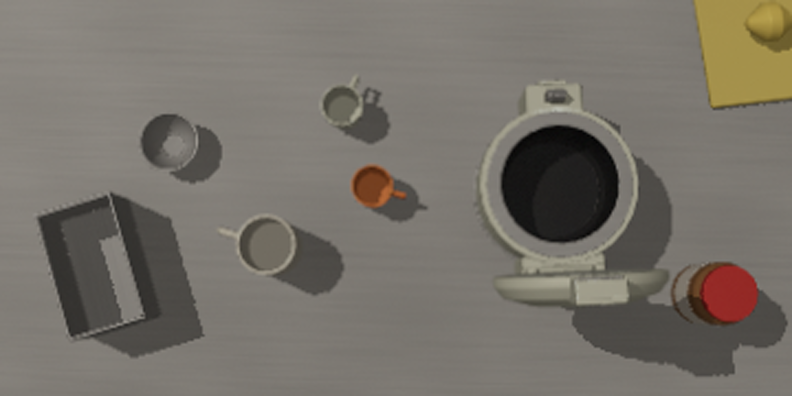

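View pics/sidez.png

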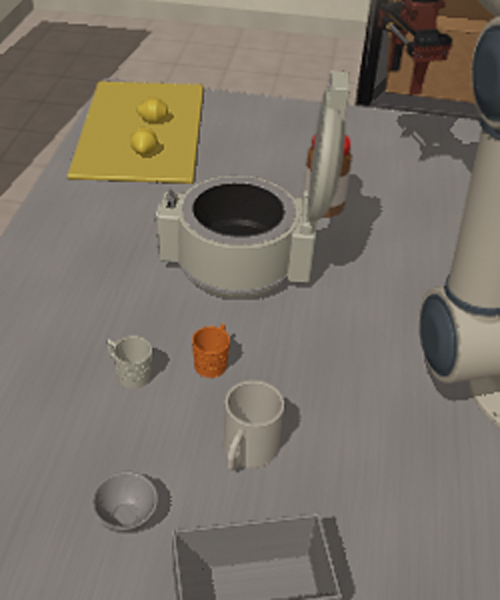

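```bash
cat >> h.py <<'E'
def ray(c,uv,T=None):
    k=get_calibration(c); K=np.array([[k["fx"],0,k["cx"]],[0,k["fy"],k["cy"]],[0,0,1]])
    p=cv2.undistortPoints(np.array([[uv]],float),K,k["distortion"])[0,0]; d=np.array([*p,1])
    if c=="wrist":
        M=T@k["tool_from_camera"]; return M[:3,3],M[:3,:3]@d
    R=cv2.Rodrigues(k["rvec"])[0]; return -R.T@k["tvec"],R.T@d
def atz(c,uv,z,T=None):
    o,d=ray(c,uv,T); return o+d*(z-o[2])/d[2]
def proj(c,P):
    k=get_calibration(c); K=np.array([[k["fx"],0,k["cx"]],[0,k["fy"],k["cy"]],[0,0,1]])
    return cv2.projectPoints(np.array(P,float).reshape(-1,1,3),k["rvec"],k["tvec"],K,k["distortion"])[0][:,0]
E
python3 - <<'E'
from h import *
t=lambda u,v:(70+u/2.2,110+v/2.2)
s=lambda u,v:(150+u/2,50+v/2)
for n,u,v,z in [("cuprim",342,105,.06),("cuphandle",357,80,.05),("orange",373,187,.06),("potrim",560,184,.128),("outer",559,186,.128),("fronttip",553,83,.128),("hingeL",524,262,.13),("hingeR",603,260,.13),("mugrim",266,244,.095),("jarcap",729,294,.15),("pad",602,291,.37),("dish",170,142,.042)]:
    print(n,atz("top",t(u,v),z).round(4))
print("side")
for n,u,v,z in [("cuprim",134,350,.06),("orange",211,338,.06),("potrim",238,210,.128),("mugrim",254,403,.095)]:
    print(n,atz("side",s(u,v),z).round(4))
E
```

```text
cuprim [0.6171 0.0968 0.06  ]
cuphandle [0.6547 0.0777 0.05  ]
orange [0.5047 0.0507 0.06  ]
potrim [ 0.5081 -0.1953  0.128 ]
outer [ 0.5055 -0.194   0.128 ]
fronttip [ 0.6419 -0.1847  0.128 ]
hingeL [ 0.4052 -0.1496  0.13  ]
hingeR [ 0.4103 -0.2525  0.13  ]
mugrim [0.4214 0.1895 0.095 ]
jarcap [ 0.3694 -0.4133  0.15  ]
pad [ 0.3681 -0.2069  0.37  ]
dish [0.5623 0.337  0.042 ]
side
cuprim [0.6145 0.0985 0.06  ]
orange [0.5069 0.0504 0.06  ]
potrim [ 0.5081 -0.1887  0.128 ]
mugrim [0.4211 0.1919 0.095 ]
```

Call:
{"op": "carry_out", "data": {
  "increments": [
    [87,0,0,-45,0,0,0],
    [87,0,0,-45,0,0,0],
    [87,0,0,-45,0,0,0],
    [87,0,0,-45,0,0,0],
    [87,0,0,-45,0,0,0]
  ]
}}

```text
t: 3.35
tcp_pos: [0.2507, -0.544, 0.4588]
orientation: [[0.418, -0.908, -0.008], [-0.908, -0.419, 0.021], [-0.023, -0.001, -1.0]]
contact_force: [0.6, -0.8, 0.7]
finger_gap: 0.989
```

```bash
cat >> h.py <<'E'
def T0():
    o=arm.get_obs(); T=np.eye(4); T[:3,:3]=o["orientation"]; T[:3,3]=o["tcp_pos"]; return T
def st():
    o=arm.get_obs(); print("t",o["t"],"tcp",o["tcp_pos"].round(4),"F",o["contact_force"].round(2),"gap",round(o["finger_gap"]*88,1)); print(o["orientation"].round(3).tolist(),"j",o["joint_pos"].round(3).tolist())
from scipy.spatial.transform import Rotation as Ro, Slerp
def plan(P,R,n):
    """print increments from current pose to pose (P,R), straight line with n rows"""
    T=T0(); 
    q=Ro.from_matrix(T[:3,:3].T@R).as_rotvec()
    for i in range(n):
        # rotation axis const in tool frame; shift in frame at row start
        Ri=T[:3,:3]@Ro.from_rotvec(q*i/n).as_matrix()
        print([round(x,1) for x in (1000*Ri.T@((P-T[:3,3])/n)).tolist()]+[round(x,2) for x in np.degrees(q/n).tolist()])
def Rdown(h):
    h=np.radians(h); x=np.array([np.cos(h),np.sin(h),0]); z=np.array([0,0,-1.]); return np.stack([x,np.cross(z,x),z],1)
E
python3 - <<'E'
from h import *
st()
plan(np.array([.60,.10,.46]),Rdown(-117),16)
E
```

```text
t 3.35 tcp [ 0.2507 -0.544   0.4588] F [ 0.63 -0.81  0.67] gap 87.0
[[0.418, -0.908, -0.008], [-0.908, -0.419, 0.021], [-0.023, -0.001, -1.0]] j [-1.196, 0.305, 0.581, -0.0, 2.279, -0.057]
[-27.4, -36.7, 0.6, 0.03, 0.08, 3.23]
[-29.4, -35.1, 0.6, 0.03, 0.08, 3.23]
[-31.4, -33.3, 0.6, 0.03, 0.08, 3.23]
[-33.2, -31.5, 0.5, 0.03, 0.08, 3.23]
[-34.9, -29.6, 0.5, 0.03, 0.08, 3.23]
[-36.5, -27.6, 0.5, 0.03, 0.08, 3.23]
[-38.0, -25.5, 0.4, 0.03, 0.08, 3.23]
[-39.4, -23.3, 0.4, 0.03, 0.08, 3.23]
[-40.7, -21.0, 0.4, 0.03, 0.08, 3.23]
[-41.8, -18.7, 0.3, 0.03, 0.08, 3.23]
[-42.8, -16.3, 0.3, 0.03, 0.08, 3.23]
[-43.6, -13.9, 0.2, 0.03, 0.08, 3.23]
[-44.3, -11.4, 0.2, 0.03, 0.08, 3.23]
[-44.9, -8.9, 0.1, 0.03, 0.08, 3.23]
[-45.3, -6.3, 0.0, 0.03, 0.08, 3.23]
[-45.6, -3.8, -0.0, 0.03, 0.08, 3.23]
```

Call:
{"op": "carry_out", "data": {
  "increments": [
    [87,-27,-37,0,0,0,3.2],
    [87,-29,-35,0,0,0,3.2],
    [87,-31,-33,0,0,0,3.2],
    [87,-33,-31,0,0,0,3.2],
    [87,-35,-30,0,0,0,3.2],
    [87,-36,-28,0,0,0,3.2],
    [87,-38,-25,0,0,0,3.2],
    [87,-39,-23,0,0,0,3.2],
    [87,-41,-21,0,0,0,3.2],
    [87,-42,-19,0,0,0,3.2],
    [87,-43,-16,0,0,0,3.2],
    [87,-44,-14,0,0,0,3.2],
    [87,-44,-11,0,0,0,3.2],
    [87,-45,-9,0,0,0,3.2],
    [87,-45,-6,0,0,0,3.2],
    [87,-46,-4,0,0,0,3.2]
  ]
}}

```text
t: 4.95
tcp_pos: [0.6218, 0.1067, 0.473]
orientation: [[-0.488, -0.873, 0.006], [-0.873, 0.488, 0.005], [-0.007, -0.003, -1.0]]
contact_force: [0.4, 0.3, 0.3]
finger_gap: 0.988
```

Run:
```python
from h import *
st()
plan(np.array([.60,.10,.25]),Rdown(-117),6)
```

```text
t 4.95 tcp [0.6218 0.1067 0.473 ] F [0.35 0.32 0.33] gap 86.9
[[-0.488, -0.873, 0.006], [-0.873, 0.488, 0.005], [-0.007, -0.003, -1.0]] j [0.114, 0.42, 0.405, 0.005, 2.31, 2.198]
[3.0, 2.7, 37.1, -0.03, 0.07, -0.37]
[3.0, 2.7, 37.1, -0.03, 0.07, -0.37]
[2.9, 2.7, 37.2, -0.03, 0.07, -0.37]
[2.8, 2.7, 37.2, -0.03, 0.07, -0.37]
[2.8, 2.7, 37.2, -0.03, 0.07, -0.37]
[2.7, 2.7, 37.2, -0.03, 0.07, -0.37]
```

Call:
{"op": "carry_out", "data": {
  "increments": [
    [87,2,2,45,0,0,0],
    [87,2,2,45,0,0,0],
    [87,2,2,45,0,0,0],
    [87,0,0,45,0,0,0],
    [87,0,0,45,0,0,0],
    [87,0,0,0,0,0,0]
  ]
}}

```text
t: 5.55
tcp_pos: [0.6322, 0.1157, 0.2334]
orientation: [[-0.48, -0.877, 0.007], [-0.877, 0.48, 0.006], [-0.009, -0.004, -1.0]]
contact_force: [-0.5, 0.2, -1.3]
finger_gap: 0.994
```

Run:
```python
from h import *
T=T0();st()
im=get_image("wrist");cv2.imwrite("pics/w1.png",im)
for n in ["cup"]:
    for f in (nets.recognise,nets.landmark_of):
        for d in f("wrist",n): print(n,d, atz("wrist",d["position"],.0,T).round(4),atz("wrist",d["position"],.03,T).round(4))
```

```text
t 5.55 tcp [0.6322 0.1157 0.2334] F [-0.52  0.18 -1.3 ] gap 87.4
[[-0.48, -0.877, 0.007], [-0.877, 0.48, 0.006], [-0.009, -0.004, -1.0]] j [0.125, 0.2, 1.123, 0.005, 1.811, 2.199]
cup {'position': [277.8, 173.0], 'conf': 0.58} [0.6098 0.0957 0.    ] [0.6167 0.0943 0.03  ]
cup {'position': [338.3, 221.1], 'conf': 0.72} [0.5064 0.0523 0.    ] [0.5215 0.0544 0.03  ]
cup {'position': [277.9, 165.3], 'conf': 0.55} [0.6191 0.0907 0.    ] [0.6253 0.0897 0.03  ]
```

View pics/w1.png

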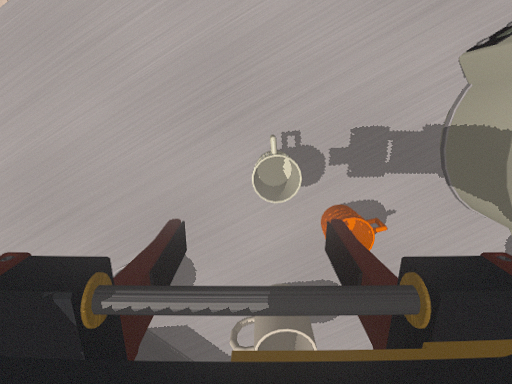

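Run:
```python
from h import *
T=T0()
c=atz("wrist",(276.5,177),.06,T);h=atz("wrist",(273.5,137),.052,T);print(c,h,np.degrees(np.arctan2(*(h-c)[1::-1])))
a=np.degrees(np.arctan2(*(h-c)[1::-1]))-90
print(a)
R=Rdown(a);print("to above");plan(np.array([c[0],c[1],.12]),R,4)
```

```text
[0.62473381 0.09805888 0.06      ] [0.66747129 0.07921394 0.052     ] -23.794906316754727
-113.79490631675472
to above
[6.0, 1.0, 31.8, -0.31, 0.29, -1.23]
[5.8, 1.0, 31.8, -0.31, 0.29, -1.23]
[5.6, 0.9, 31.8, -0.31, 0.29, -1.23]
[5.4, 0.9, 31.9, -0.31, 0.29, -1.23]
```

Call:
{"op": "carry_out", "data": {
  "increments": [
    [87,6,1,30,-0.3,0.3,-1.2],
    [87,6,1,30,-0.3,0.3,-1.2],
    [87,4,2,30,-0.3,0.3,0],
    [87,0,0,0,0,0,0],
    [87,0,0,0,0,0,0]
  ]
}}

```text
t: 6.2
tcp_pos: [0.6387, 0.105, 0.1857]
orientation: [[-0.441, -0.896, 0.051], [-0.897, 0.442, 0.007], [-0.029, -0.043, -0.999]]
contact_force: [0.1, 0.7, 1.2]
finger_gap: 0.992
```

Run:
```python
from h import *
T=T0();st()
im=get_image("wrist");cv2.imwrite("pics/w2.png",im);st()
for f in (nets.recognise,nets.landmark_of):
        for d in f("wrist","cup"): print(d, atz("wrist",d["position"],.0,T).round(4),atz("wrist",d["position"],.03,T).round(4))
```

```text
t 6.2 tcp [0.6387 0.105  0.1857] F [0.1  0.67 1.23] gap 87.3
[[-0.441, -0.896, 0.051], [-0.897, 0.442, 0.007], [-0.029, -0.043, -0.999]] j [0.11, 0.169, 1.243, 0.001, 1.679, 2.139]
t 6.25 tcp [0.6388 0.105  0.1858] F [-0.53  0.17  0.3 ] gap 87.2
[[-0.442, -0.896, 0.051], [-0.897, 0.442, 0.007], [-0.029, -0.043, -0.999]] j [0.11, 0.168, 1.243, 0.001, 1.679, 2.139]
{'position': [331.7, 265.8], 'conf': 0.89} [0.497  0.0716 0.    ] [0.5151 0.0715 0.03  ]
{'position': [274.2, 202.9], 'conf': 0.67} [0.605  0.1021 0.    ] [0.6134 0.0993 0.03  ]
{'position': [273.5, 192.5], 'conf': 0.73} [0.6172 0.0973 0.    ] [0.6245 0.0949 0.03  ]
```

View pics/w2.png

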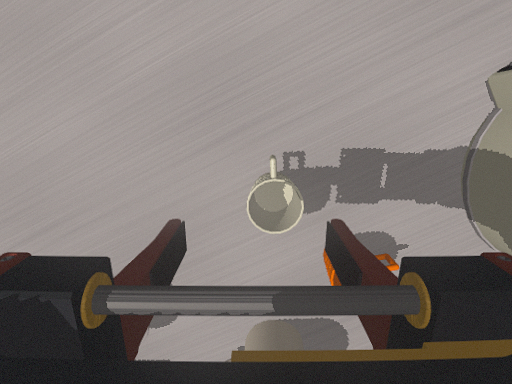

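Run:
```python
from h import *
T=T0()
c=atz("wrist",(275.5,206),.06,T);h=atz("wrist",(273,162),.053,T);f=atz("wrist",(273.5,192.5),0,T);print(c,h,f,np.degrees(np.arctan2(*(h-c)[1::-1])))
R=Rdown(-116);print("to above");plan(np.array([.618,.0975,.11]),R,4)
```

```text
[0.61814369 0.09660935 0.06      ] [0.65792251 0.0802505  0.053     ] [0.61672747 0.09717008 0.        ] -22.354679434142522
to above
[4.4, 4.5, 18.3, -0.59, 0.39, -0.06]
[4.3, 4.3, 18.3, -0.59, 0.39, -0.06]
[4.2, 4.1, 18.4, -0.59, 0.39, -0.06]
[4.0, 3.9, 18.5, -0.59, 0.39, -0.06]
```

Call:
{"op": "carry_out", "data": {
  "increments": [
    [87,4.5,4.5,18,-0.6,0.4,0],
    [87,4.5,4.5,18,-0.6,0.4,0],
    [87,4,4,18,-0.6,0.4,0],
    [87,4,4,18,-0.6,0.4,0],
    [87,0,0,0,0,0,0],
    [87,0,0,0,0,0,0]
  ]
}}

```text
t: 6.95
tcp_pos: [0.6156, 0.0972, 0.1063]
orientation: [[-0.442, -0.897, -0.005], [-0.897, 0.442, -0.0], [0.002, 0.004, -1.0]]
contact_force: [-0.0, 0.3, 0.3]
finger_gap: 0.992
```

Run:
```python
from h import *
st();plan(np.array([.617,.0975,.11]),Rdown(-115),2)
im=get_image("wrist");cv2.imwrite("pics/w3.png",im)
```

```text
t 6.95 tcp [0.6156 0.0972 0.1063] F [-0.01  0.32  0.32] gap 87.3
[[-0.442, -0.897, -0.005], [-0.897, 0.442, -0.0], [0.002, 0.004, -1.0]] j [0.102, 0.171, 1.379, 0.0, 1.596, 2.13]
[-0.4, -0.5, -1.8, 0.12, -0.07, -0.61]
[-0.4, -0.5, -1.8, 0.12, -0.07, -0.61]
```

View pics/w3.png

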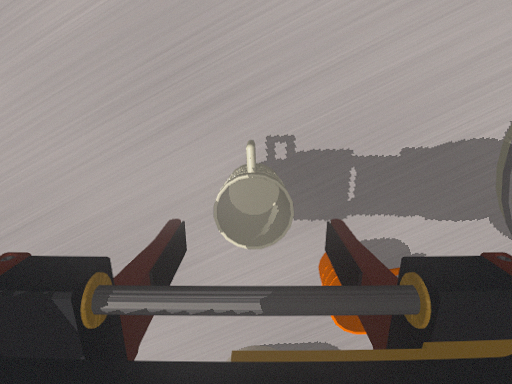

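Run:
```python
from h import *
T=T0()
c=atz("wrist",(253.5,210),.06,T);print(c)
plan(np.array([c[0],c[1],.04]),Rdown(-114.5),4)
```

```text
[0.62013652 0.09641116 0.06      ]
[-0.4, -1.2, 16.5, 0.07, -0.04, -0.43]
[-0.4, -1.2, 16.5, 0.07, -0.04, -0.43]
[-0.4, -1.2, 16.5, 0.07, -0.04, -0.43]
[-0.3, -1.2, 16.5, 0.07, -0.04, -0.43]
```

Call:
{"op": "carry_out", "data": {
  "increments": [
    [87,0,-1,16.5,0,0,0],
    [87,0,-1,16.5,0,0,0],
    [87,0,0,16.5,0,0,0],
    [87,0,0,14,0,0,0],
    [87,0,0,0,0,0,0]
  ]
}}

```text
t: 7.5
tcp_pos: [0.6181, 0.0964, 0.0385]
orientation: [[-0.442, -0.897, -0.002], [-0.897, 0.442, -0.0], [0.001, 0.002, -1.0]]
contact_force: [-1.4, -0.0, -0.6]
finger_gap: 0.989
```

Run:
```python
from h import *
st()
```

```text
t 7.5 tcp [0.6181 0.0964 0.0385] F [-1.35 -0.03 -0.55] gap 87.0
[[-0.442, -0.897, -0.002], [-0.897, 0.442, -0.0], [0.001, 0.002, -1.0]] j [0.1, 0.213, 1.454, 0.0, 1.476, 2.128]
```

Call:
{"op": "carry_out", "data": {
  "increments": [
    [70,0,0,0,0,0,0],
    [60,0,0,0,0,0,0],
    [50,0,0,0,0,0,0],
    [40,0,0,0,0,0,0],
    [40,0,0,0,0,0,0],
    [40,0,0,0,0,0,0]
  ]
}}

```text
t: 8.1
tcp_pos: [0.6195, 0.0965, 0.0409]
orientation: [[-0.442, -0.897, 0.002], [-0.897, 0.442, 0.0], [-0.001, -0.001, -1.0]]
contact_force: [0.4, -0.6, -1.4]
finger_gap: 0.654
```

Run:
```python
from h import *
st()
```

```text
t 8.1 tcp [0.6195 0.0965 0.0409] F [ 0.44 -0.6  -1.39] gap 57.6
[[-0.442, -0.897, 0.002], [-0.897, 0.442, 0.0], [-0.001, -0.001, -1.0]] j [0.1, 0.212, 1.451, 0.0, 1.477, 2.128]
```

Call:
{"op": "carry_out", "data": {
  "increments": [
    [40,0,0,-20,0,0,0],
    [40,0,0,-40,0,0,0],
    [40,0,0,-45,0,0,0],
    [40,0,0,-45,0,0,0],
    [40,0,0,-45,0,0,0],
    [40,0,0,-45,0,0,0],
    [40,0,0,-10,0,0,0]
  ]
}}

```text
t: 8.8
tcp_pos: [0.6172, 0.0963, 0.296]
orientation: [[-0.442, -0.897, -0.006], [-0.897, 0.442, -0.001], [0.003, 0.006, -1.0]]
contact_force: [1.0, 0.4, -0.1]
finger_gap: 0.656
```

Run:
```python
from h import *
st()
from scipy.optimize import least_squares
D=[([.0911,1.2307,1.8198],[.2511,-.5449,.2396]),([.305,.581,2.279],[.2507,-.544,.4588]),([.42,.405,2.31],[.6218,.1067,.473]),([.2,1.123,1.811],[.6322,.1157,.2334]),([.168,1.243,1.679],[.6388,.105,.1858]),([.171,1.379,1.596],[.6156,.0972,.1063]),([.212,1.451,1.477],[.6195,.0965,.0409])]
def f(p):
    a2,a3,c,d,o,e=p; r=[]
    for j,P in D:
        q=j[0];s=q+j[1];u=s+j[2]
        rr=np.sqrt(P[0]**2+P[1]**2-o*o)
        r+=[a2*np.sin(q)+a3*np.sin(s)+e*np.cos(s)*0+d*np.sin(u)-rr, c+a2*np.cos(q)+a3*np.cos(s)+d*np.cos(u)-P[2]]
    return r
s=least_squares(f,[.4,.45,.2,.35,.034,0]);print(s.x.round(4),np.abs(s.fun).max())
plan(np.array([.507,-.193,.27]),Rdown(-87),10)
```

```text
t 8.8 tcp [0.6172 0.0963 0.296 ] F [ 1.    0.43 -0.08] gap 57.8
[[-0.442, -0.897, -0.006], [-0.897, 0.442, -0.001], [0.003, 0.006, -1.0]] j [0.1, 0.186, 1.027, -0.0, 1.935, 2.128]
[ 0.489   0.5634 -0.2988  0.0796 -0.      0.    ] 0.03704503428075456
[30.8, -2.9, 2.7, 0.04, -0.01, -2.92]
[30.9, -1.3, 2.7, 0.04, -0.01, -2.92]
[30.9, 0.3, 2.7, 0.04, -0.01, -2.92]
[30.9, 1.8, 2.7, 0.04, -0.01, -2.92]
[30.8, 3.4, 2.7, 0.04, -0.01, -2.92]
[30.5, 5.0, 2.7, 0.04, -0.01, -2.92]
[30.3, 6.5, 2.7, 0.04, -0.01, -2.92]
[29.9, 8.1, 2.6, 0.04, -0.01, -2.92]
[29.4, 9.6, 2.6, 0.04, -0.01, -2.92]
[28.9, 11.1, 2.6, 0.04, -0.01, -2.92]
```

Run:
```python
from h import *
from scipy.optimize import least_squares
D=[([.0911,1.2307,1.8198],[.2511,-.5449,.2396],0),([.305,.581,2.279],[.2507,-.544,.4588],.022),([.42,.405,2.31],[.6218,.1067,.473],0),([.2,1.123,1.811],[.6322,.1157,.2334],0),([.168,1.243,1.679],[.6388,.105,.1858],0),([.171,1.379,1.596],[.6156,.0972,.1063],0),([.212,1.451,1.477],[.6195,.0965,.0409],0),([.186,1.027,1.935],[.6172,.0963,.296],0)]
for j,P,_ in D: print(round(sum(j),3),np.hypot(P[0],P[1]).round(4),P[2])
def f(p):
    a2,a3,c,d,e,g,b=p; r=[]
    for j,P,_ in D:
        q=j[0];s=q+j[1];u=s+j[2]
        rr=np.sqrt(P[0]**2+P[1]**2)
        r+=[b+a2*np.sin(q)+g*np.cos(q)+a3*np.sin(s)+e*np.cos(s)+d*np.sin(u)-rr, c+a2*np.cos(q)-g*np.sin(q)+a3*np.cos(s)-e*np.sin(s)+d*np.cos(u)-P[2]]
    return r
s=least_squares(f,[.4,.45,.2,.35,.034,0,0]);print(s.x.round(4),np.abs(s.fun).max())
```

```text
3.142 0.6 0.2396
3.165 0.599 0.4588
3.135 0.6309 0.473
3.134 0.6427 0.2334
3.09 0.6474 0.1858
3.146 0.6232 0.1063
3.14 0.627 0.0409
3.148 0.6247 0.296
[ 0.3728  0.5594  0.1596  0.3347  0.0972  0.001  -0.001 ] 0.0003498250420418403
```

```bash
cat >> h.py <<'E'
a2,a3,c_,d_,e_=.3728,.5594,.1596,.3347,.0972
def chain(r,z,u=np.pi):
    from scipy.optimize import fsolve
    g=lambda q:[a2*np.sin(q[0])+a3*np.sin(q[1])+e_*np.cos(q[1])+d_*np.sin(u)-r, c_+a2*np.cos(q[0])+a3*np.cos(q[1])-e_*np.sin(q[1])+d_*np.cos(u)-z]
    q=fsolve(g,[0,1.5]); E=np.array([a2*np.sin(q[0]),c_+a2*np.cos(q[0])]); F=E+e_*np.array([np.cos(q[1]),-np.sin(q[1])]); W=F+a3*np.array([np.sin(q[1]),np.cos(q[1])])
    return q,g(q),E,F,W
E
python3 - <<'E'
from h import *
for r,z in [(.543,.084),(.543,.25),(.4,.30),(.4,.4)]:
    q,res,E,F,W=chain(r,z); print(r,z,"j2,j3,j5",q[0],q[1]-q[0],np.pi-q[1],np.round(res,4),"E",E.round(3),"F",F.round(3),"W",W.round(3),"h at r=.43",F[1]+(W[1]-F[1])*(.43-F[0])/(W[0]-F[0]))
E
```

```text
0.543 0.084 j2,j3,j5 -0.03576307674832621 1.6357070902942 1.5416486400439193 [-0.  0.] E [-0.013  0.532] F [-0.016  0.435] W [0.543 0.419] h at r=.43 0.4219946216790124
0.543 0.25 j2,j3,j5 -0.05986880118518797 1.3652001587437033 1.8362612960312779 [-0. -0.] E [-0.022  0.532] F [0.003 0.438] W [0.543 0.585] h at r=.43 0.5539773530986977
0.4 0.3 j2,j3,j5 -0.4188324136458164 1.5783866271441027 1.9820384400915068 [-0.  0.] E [-0.152  0.5  ] F [-0.113  0.411] W [0.4   0.635] h at r=.43 0.6477832627061423
0.4 0.4 j2,j3,j5 -0.3339638139122423 1.3292903772475873 2.146266090254448 [-0.  0.] E [-0.122  0.512] F [-0.069  0.43 ] W [0.4   0.735] h at r=.43 0.7541613823351019
```

Call:
{"op": "carry_out", "data": {
  "increments": [
    [40,31,-3,0,0,0,-2.9],
    [40,31,-1,0,0,0,-2.9],
    [40,31,0,0,0,0,-2.9],
    [40,31,2,0,0,0,-2.9],
    [40,31,3,0,0,0,-2.9],
    [40,30,5,0,0,0,-2.9],
    [40,30,6,0,0,0,-2.9],
    [40,30,8,0,0,0,-2.9],
    [40,29,10,0,0,0,-2.9],
    [40,29,11,0,0,0,-2.9],
    [40,0,0,0,0,0,0]
  ]
}}

```text
t: 9.9
tcp_pos: [0.5056, -0.2028, 0.2894]
orientation: [[0.074, -0.997, -0.011], [-0.997, -0.074, 0.002], [-0.003, 0.01, -1.0]]
contact_force: [0.2, 0.1, -0.8]
finger_gap: 0.652
```

Run:
```python
from h import *
st();T=T0()
for c in ("side","top","wrist"): cv2.imwrite(f"pics/{c}4.png",get_image(c))
a=cv2.imread('pics/side4.png');cv2.imwrite('pics/side4z.png',cv2.resize(a[0:260,150:480],None,fx=2.3,fy=2.3))
plan(np.array([.515,-.192,.25]),Rdown(-87),2)
```

```text
t 9.9 tcp [ 0.5056 -0.2028  0.2894] F [ 0.23  0.13 -0.81] gap 57.3
[[0.074, -0.997, -0.011], [-0.997, -0.074, 0.002], [-0.003, 0.01, -1.0]] j [-0.442, -0.033, 1.268, -0.003, 1.916, 1.054]
[-3.4, -4.5, 19.9, 0.26, 0.11, 0.67]
[-3.4, -4.4, 19.9, 0.26, 0.11, 0.67]
```

View pics/side4z.png

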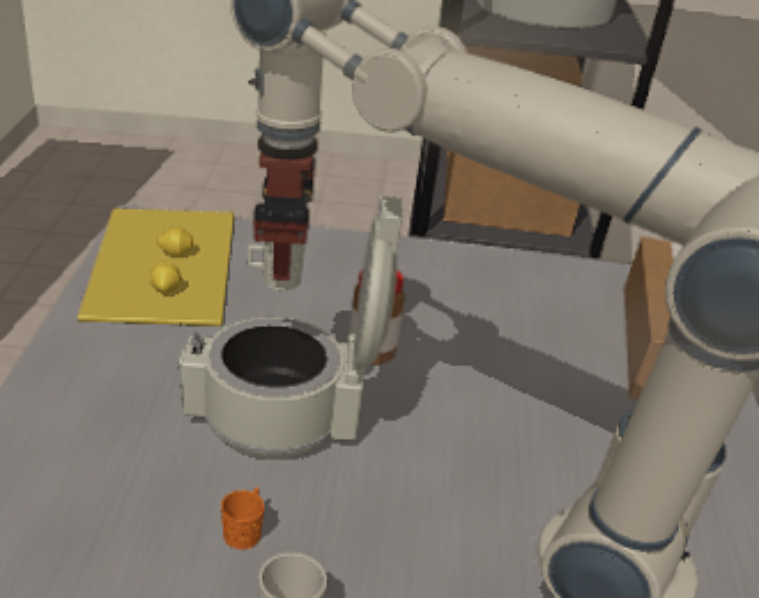

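View pics/top4.png

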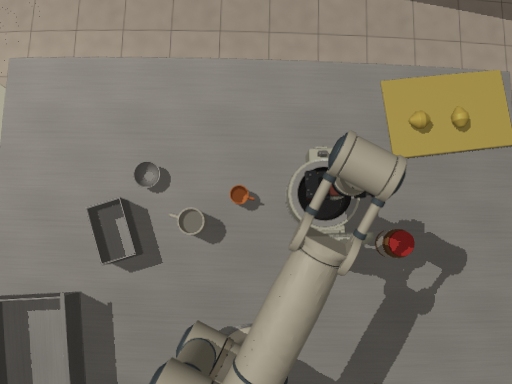

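View pics/wrist4.png

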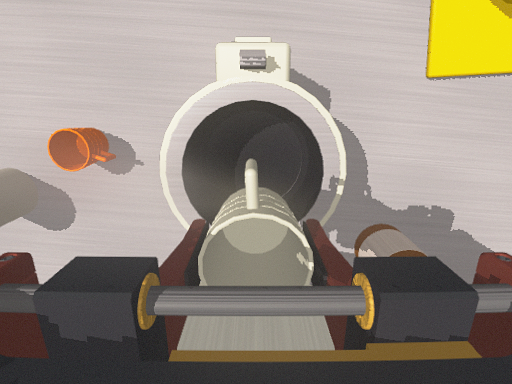

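Run:
```python
from h import *
o=arm.get_obs(); j=o["joint_pos"]; P=o["tcp_pos"]
az=np.arctan2(P[1],P[0]); print("az",az,j[0])
q=[j[1],j[1]+j[2]]
E=np.array([a2*np.sin(q[0]),c_+a2*np.cos(q[0])]); F=E+e_*np.array([np.cos(q[1]),-np.sin(q[1])]); W=F+a3*np.array([np.sin(q[1]),np.cos(q[1])])
print(E,F,W)
def w(rz,lat=0): return [rz[0]*np.cos(az)-lat*np.sin(az),rz[0]*np.sin(az)+lat*np.cos(az),rz[1]]
im={c:cv2.imread(f"pics/{c}4.png") for c in("side","top")}
for c in im:
    for s in np.arange(0,1.01,.1):
        p=proj(c,[w(F+s*(W-F))])[0]; cv2.circle(im[c],tuple(int(round(x)) for x in p),2,(0,0,255),-1); 
    p=proj(c,[w(E)])[0]; cv2.circle(im[c],tuple(int(round(x)) for x in p),3,(0,255,0),-1)
a=np.hstack([cv2.resize(im["side"][0:200,250:512],None,fx=1.5,fy=1.5)[:300],cv2.resize(im["top"][120:320,200:420],None,fx=1.5,fy=1.5)])
cv2.imwrite("pics/arm4.png",a);print(a.shape)
```

```text
az -0.37492738128195713 -0.43668063862900514
[-0.01219375  0.53220053] [0.01984644 0.44043307] [0.54798139 0.62482893]
(300, 723, 3)
```

View pics/arm4.png

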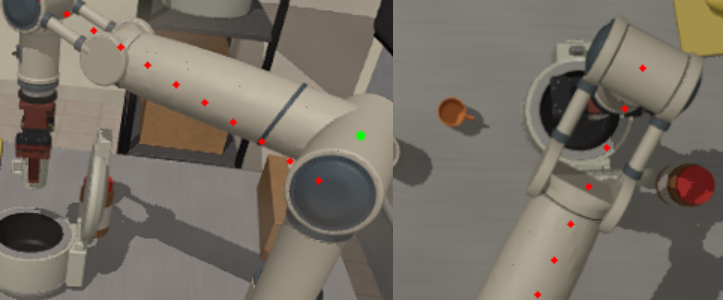

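Run:
```python
from h import *
st();plan(np.array([.62,.05,.27]),Rdown(-90),7)
```

```text
t 10.05 tcp [ 0.5069 -0.1995  0.2899] F [ 0.46 -0.58 -1.35] gap 57.3
[[0.076, -0.997, -0.009], [-0.997, -0.076, 0.003], [-0.004, 0.009, -1.0]] j [-0.437, -0.033, 1.268, -0.001, 1.917, 1.058]
[-34.3, -18.8, 2.8, 0.08, 0.03, 0.62]
[-34.5, -18.5, 2.8, 0.08, 0.03, 0.62]
[-34.7, -18.1, 2.8, 0.08, 0.03, 0.62]
[-34.9, -17.7, 2.8, 0.08, 0.03, 0.62]
[-35.1, -17.3, 2.8, 0.08, 0.03, 0.62]
[-35.3, -16.9, 2.8, 0.08, 0.03, 0.62]
[-35.5, -16.5, 2.8, 0.08, 0.03, 0.62]
```

Call:
{"op": "carry_out", "data": {
  "increments": [
    [40,-34,-18,3,0.1,0,0],
    [40,-34,-18,3,0.1,0,0],
    [40,-34,-18,3,0.1,0,0],
    [40,-35,-18,3,0.1,0,0],
    [40,-35,-18,3,0.1,0,0],
    [40,-35,-18,3,0.1,0,0],
    [40,-35,-18,10,0,0,0],
    [40,0,0,45,0,0,0],
    [40,0,0,45,0,0,0],
    [40,0,0,45,0,0,0],
    [40,0,0,30,0,0,0],
    [40,0,0,10,0,0,0],
    [40,0,0,0,0,0,0]
  ]
}}

```text
t: 11.35
tcp_pos: [0.6185, 0.0853, 0.079]
orientation: [[0.093, -0.996, 0.004], [-0.996, -0.093, 0.009], [-0.008, -0.005, -1.0]]
contact_force: [0.0, -0.6, -0.2]
finger_gap: 0.655
```

Run:
```python
from h import *
st();plan(np.array([.62,.05,.041]),Rdown(-86),4)
```

```text
t 11.35 tcp [0.6185 0.0853 0.079 ] F [ 0.03 -0.6  -0.16] gap 57.6
[[0.093, -0.996, 0.004], [-0.996, -0.093, 0.009], [-0.008, -0.005, -1.0]] j [0.078, 0.178, 1.421, 0.009, 1.538, 1.556]
[8.9, 0.5, 9.4, -0.07, 0.12, 0.33]
[8.9, 0.4, 9.4, -0.07, 0.12, 0.33]
[8.9, 0.4, 9.5, -0.07, 0.12, 0.33]
[8.9, 0.3, 9.5, -0.07, 0.12, 0.33]
```

Call:
{"op": "carry_out", "data": {
  "increments": [
    [40,0,0,12,-0.1,0.2,0],
    [40,0,0,12,-0.1,0.2,0],
    [40,0,0,9,0,0.1,0],
    [40,0,0,3,0,0,0],
    [40,0,0,0,0,0,0]
  ]
}}

```text
t: 11.85
tcp_pos: [0.622, 0.0867, 0.0468]
orientation: [[0.093, -0.996, 0.011], [-0.996, -0.093, 0.0], [0.001, -0.011, -1.0]]
contact_force: [0.0, 0.3, -1.0]
finger_gap: 0.653
```

Run:
```python
from h import *
st()
```

```text
t 11.85 tcp [0.622  0.0867 0.0468] F [ 0.04  0.27 -1.01] gap 57.5
[[0.093, -0.996, 0.011], [-0.996, -0.093, 0.0], [0.001, -0.011, -1.0]] j [0.085, 0.203, 1.451, -0.001, 1.477, 1.562]
```

Call:
{"op": "carry_out", "data": {
  "increments": [
    [40,0,0,3,-0.3,0,0],
    [40,0,0,2,0,0,0],
    [40,0,0,2,0,0,0],
    [40,0,0,0,0,0,0],
    [40,0,0,0,0,0,0]
  ]
}}

```text
t: 12.35
tcp_pos: [0.6232, 0.0863, 0.0411]
orientation: [[0.092, -0.996, 0.008], [-0.996, -0.092, -0.0], [0.001, -0.008, -1.0]]
contact_force: [0.6, -0.1, -0.6]
finger_gap: 0.654
```

Run:
```python
from h import *
st()
```

```text
t 12.35 tcp [0.6232 0.0863 0.0411] F [ 0.64 -0.06 -0.57] gap 57.5
[[0.092, -0.996, 0.008], [-0.996, -0.092, -0.0], [0.001, -0.008, -1.0]] j [0.084, 0.212, 1.451, -0.001, 1.47, 1.562]
```

Call:
{"op": "carry_out", "data": {
  "increments": [
    [75,0,0,0,0,0,0],
    [75,0,0,0,0,0,0],
    [75,0,0,-7,-0.2,0,0],
    [75,0,0,-7,-0.2,0,0],
    [75,0,0,-2,0,0,0],
    [75,0,0,0,0,0,0]
  ]
}}

```text
t: 12.95
tcp_pos: [0.6238, 0.0864, 0.0601]
orientation: [[0.092, -0.996, 0.003], [-0.996, -0.092, -0.001], [0.001, -0.003, -1.0]]
contact_force: [0.6, -0.0, 0.7]
finger_gap: 0.851
```

Run:
```python
from h import *
st()
cv2.imwrite("pics/w5.png",get_image("wrist"))
```

```text
t 12.95 tcp [0.6238 0.0864 0.0601] F [ 0.58 -0.01  0.72] gap 74.9
[[0.092, -0.996, 0.003], [-0.996, -0.092, -0.001], [0.001, -0.003, -1.0]] j [0.084, 0.205, 1.424, -0.001, 1.509, 1.562]
```

View pics/w5.png

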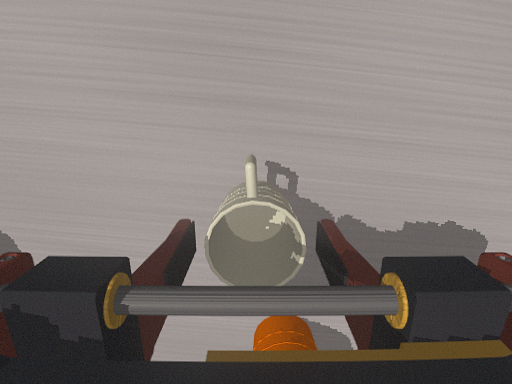

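Run:
```python
from h import *
T=T0();st();print(atz("wrist",(255,242),.06,T),atz("wrist",(251,165),.053,T))
```

```text
t 13.0 tcp [0.6238 0.0864 0.0601] F [ 0.43 -0.26 -0.57] gap 75.4
[[0.092, -0.996, 0.003], [-0.996, -0.092, -0.001], [0.001, -0.003, -1.0]] j [0.084, 0.205, 1.424, -0.001, 1.509, 1.562]
[0.62667178 0.08777179 0.06      ] [0.66859275 0.0938292  0.053     ]
```

Call:
{"op": "carry_out", "data": {
  "increments": [
    [75,0,0,4,0,0,0],
    [75,0,0,2,0,0,0],
    [75,0,0,0,0,0,0]
  ]
}}

```text
t: 13.3
tcp_pos: [0.6235, 0.0864, 0.0531]
orientation: [[0.092, -0.996, 0.002], [-0.996, -0.092, -0.001], [0.001, -0.002, -1.0]]
contact_force: [-0.1, 1.1, 0.2]
finger_gap: 0.852
```

Call:
{"op": "carry_out", "data": {
  "increments": [
    [60,0,0,0,0,0,0],
    [40,0,0,0,0,0,0],
    [40,0,0,0,0,0,0],
    [40,0,0,0,0,0,0],
    [40,0,0,0,0,0,0]
  ]
}}

```text
t: 13.8
tcp_pos: [0.6231, 0.0864, 0.0522]
orientation: [[0.093, -0.996, 0.001], [-0.996, -0.093, -0.001], [0.001, -0.001, -1.0]]
contact_force: [-0.2, 0.1, -0.1]
finger_gap: 0.649
```

Run:
```python
from h import *
st()
```

```text
t 13.8 tcp [0.6231 0.0864 0.0522] F [-0.24  0.07 -0.14] gap 57.1
[[0.093, -0.996, 0.001], [-0.996, -0.093, -0.001], [0.001, -0.001, -1.0]] j [0.084, 0.21, 1.433, -0.001, 1.498, 1.562]
```

Call:
{"op": "carry_out", "data": {
  "increments": [
    [40,0,0,-20,0,0,0],
    [40,0,0,-40,0,0,0],
    [40,0,0,-45,0,0,0],
    [40,0,0,-45,0,0,0],
    [40,0,0,-45,0,0,0],
    [40,0,0,-45,0,0,0],
    [40,0,0,-15,0,0,0]
  ]
}}

```text
t: 14.5
tcp_pos: [0.6208, 0.0863, 0.3099]
orientation: [[0.092, -0.996, -0.011], [-0.996, -0.092, -0.002], [0.001, 0.011, -1.0]]
contact_force: [0.7, 0.1, -0.5]
finger_gap: 0.65
```

Run:
```python
from h import *
st();plan(np.array([.518,-.185,.27]),Rdown(-86.5),9)
```

```text
t 14.5 tcp [0.6208 0.0863 0.3099] F [ 0.7   0.1  -0.54] gap 57.2
[[0.092, -0.996, -0.011], [-0.996, -0.092, -0.002], [0.001, 0.011, -1.0]] j [0.084, 0.204, 0.981, -0.001, 1.967, 1.562]
[29.0, 14.1, 4.6, 0.07, -0.01, 0.2]
[29.0, 14.0, 4.6, 0.07, -0.01, 0.2]
[29.1, 13.9, 4.6, 0.07, -0.01, 0.2]
[29.1, 13.8, 4.6, 0.07, -0.01, 0.2]
[29.1, 13.7, 4.5, 0.07, -0.01, 0.2]
[29.2, 13.6, 4.5, 0.07, -0.01, 0.2]
[29.2, 13.5, 4.5, 0.07, -0.01, 0.2]
[29.3, 13.4, 4.5, 0.07, -0.01, 0.2]
[29.3, 13.3, 4.5, 0.07, -0.01, 0.2]
```

Call:
{"op": "carry_out", "data": {
  "increments": [
    [40,29,14,0,0.1,0,0.2],
    [40,29,14,0,0.1,0,0.2],
    [40,29,14,0,0.1,0,0.2],
    [40,29,14,0,0.1,0,0.2],
    [40,29,14,0,0.1,0,0.2],
    [40,29,14,0,0.1,0,0.2],
    [40,29,13,0,0,0,0.2],
    [40,29,13,0,0,0,0.2],
    [40,25,10,0,0,0,0],
    [40,0,0,0,0,0,0],
    [40,0,0,0,0,0,0]
  ]
}}

```text
t: 15.6
tcp_pos: [0.5185, -0.1884, 0.3155]
orientation: [[0.065, -0.998, 0.01], [-0.998, -0.065, -0.002], [0.003, -0.01, -1.0]]
contact_force: [0.0, 1.0, 0.3]
finger_gap: 0.654
```

Run:
```python
from h import *
T=T0();st();im=get_image("wrist");cv2.imwrite("pics/w6.png",im)
for n in("cooker","pot_floor"):
  for d in nets.landmark_of("wrist",n): print(n,d,atz("wrist",d["position"],.0 if n=="cooker" else .043,T))
```

```text
t 15.6 tcp [ 0.5185 -0.1884  0.3155] F [0.03 0.97 0.32] gap 57.5
[[0.065, -0.998, 0.01], [-0.998, -0.065, -0.002], [0.003, -0.01, -1.0]] j [-0.411, -0.019, 1.208, 0.002, 1.943, 1.095]
cooker {'position': [261.1, 161.9], 'conf': 0.86} [ 0.51131747 -0.19818057  0.        ]
pot_floor {'position': [257.7, 166.2], 'conf': 0.82} [ 0.51210385 -0.19211516  0.043     ]
```

View pics/w6.png

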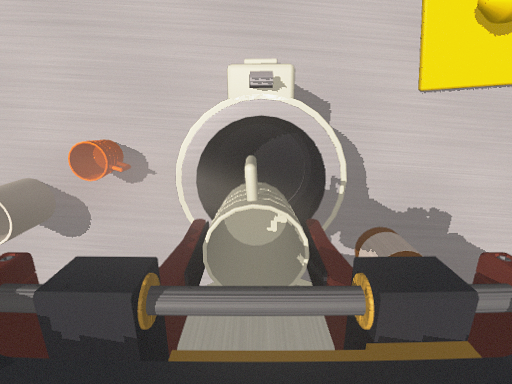

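Call:
{"op": "carry_out", "data": {
  "increments": [
    [40,0,0,20,-0.2,0,0],
    [40,0,0,35,-0.2,0,0],
    [40,0,0,35,-0.1,0,0],
    [40,0,0,30,0,0,0],
    [40,0,0,15,0,0,0],
    [40,0,0,0,0,0,0]
  ]
}}

```text
t: 16.35
tcp_pos: [0.5229, -0.1814, 0.1781]
orientation: [[0.077, -0.997, 0.006], [-0.997, -0.078, -0.003], [0.004, -0.005, -1.0]]
contact_force: [-0.3, -0.3, -0.0]
finger_gap: 0.652
```

Run:
```python
from h import *
T=T0();st()
a=get_image("side");cv2.imwrite("pics/side7.png",cv2.resize(a[0:240,180:430],None,fx=2.5,fy=2.5,interpolation=2))
```

```text
t 16.35 tcp [ 0.5229 -0.1814  0.1781] F [-0.3  -0.26 -0.01] gap 57.4
[[0.077, -0.997, 0.006], [-0.997, -0.078, -0.003], [0.004, -0.005, -1.0]] j [-0.395, -0.044, 1.476, -0.001, 1.703, 1.098]
```

View pics/side7.png

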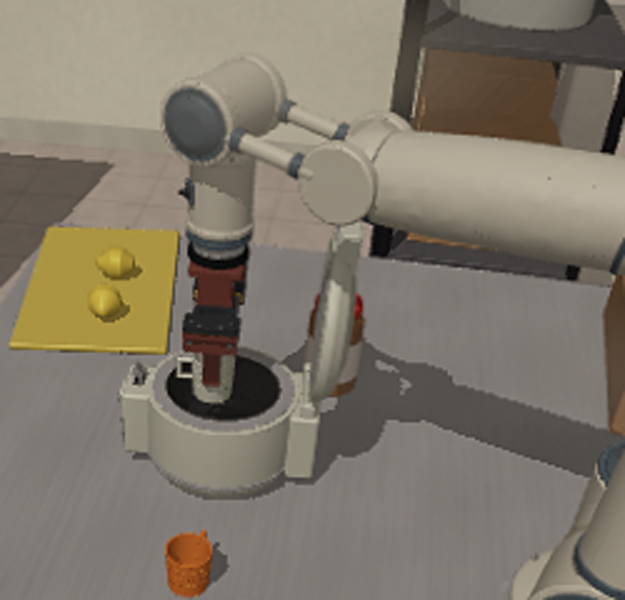

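Call:
{"op": "carry_out", "data": {
  "increments": [
    [40,2,1,10,-0.2,0.1,0],
    [40,2,1,12,-0.1,0.1,0],
    [40,2,0,12,0,0,0],
    [40,0,0,8,0,0,0],
    [40,0,0,0,0,0,0]
  ]
}}

```text
t: 16.9
tcp_pos: [0.5242, -0.1893, 0.1396]
orientation: [[0.078, -0.997, 0.01], [-0.997, -0.078, -0.011], [0.012, -0.009, -1.0]]
contact_force: [0.0, 0.2, -1.1]
finger_gap: 0.653
```

Run:
```python
from h import *
T=T0();st()
a=get_image("side");cv2.imwrite("pics/side8.png",cv2.resize(a[40:200,210:370],None,fx=3.7,fy=3.7,interpolation=2))
print(arm.get_obs()["effort"].round(2))
```

```text
t 16.9 tcp [ 0.5242 -0.1893  0.1396] F [ 0.05  0.2  -1.1 ] gap 57.4
[[0.078, -0.997, 0.01], [-0.997, -0.078, -0.011], [0.012, -0.009, -1.0]] j [-0.404, -0.032, 1.533, -0.007, 1.627, 1.089]
[ 5.000e-02 -3.965e+01 -4.098e+01  3.000e-02 -2.000e-01 -0.000e+00]
```

View pics/side8.png

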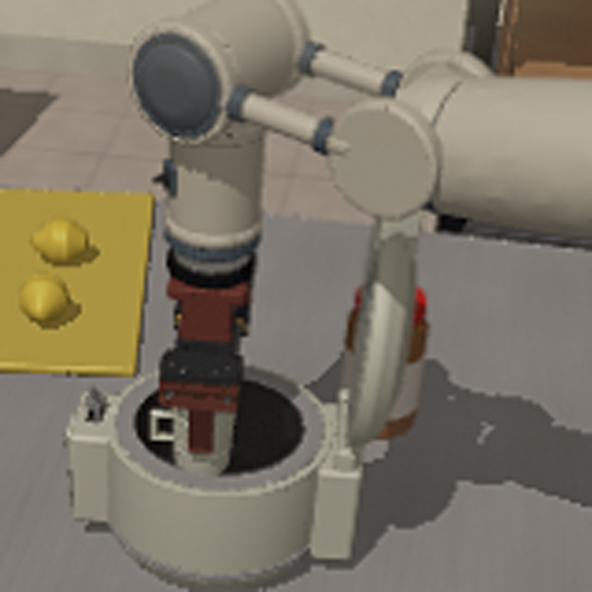

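```bash
cat >> h.py <<'E'
CO=np.array([.510,-.194,0]); hd=np.radians(3)
CX=-np.array([np.cos(hd),np.sin(hd),0]); CZ=np.array([0,0,1.]); CY=np.cross(CZ,CX)
def cw(p): return CO+p[0]*CX+p[1]*CY+p[2]*CZ
def lidp(al,out,lat,th): # mm->world
    return cw(np.array([114-al*np.cos(th)+out*np.sin(th),lat,130+al*np.sin(th)+out*np.cos(th)])/1000)
E
python3 - <<'E'
from h import *
print("CY",CY)
for th in (1.55,1.6,1.65,1.7,1.75):
    P=[lidp(248,o,l,th) for o,l in((0,-27),(0,27),(30,27),(30,-27))]+[lidp(224,30,0,th)]
    print(th,[p.round(3).tolist() for p in P],"\n side",proj("side",P).round(0).tolist(),"\n top",proj("top",P).round(0).tolist())
print(proj("side",[cw([-.134,0,.128]),cw([.114,0,.13]),CO+[0,0,.128]]).round(),proj("top",[cw([-.134,0,.128]),CO+[0,0,.128]]).round())
a=cv2.imread("pics/side0.png");cv2.imwrite("pics/lidz.png",cv2.resize(a[80:200,260:360],None,fx=5,fy=5,interpolation=2))
a=cv2.imread("pics/top0.png");cv2.imwrite("pics/lidt.png",cv2.resize(a[130:270,270:390],None,fx=4,fy=4,interpolation=2))
E
```

```text
CY [ 0.05233596 -0.99862953  0.        ]
1.55 [[0.4, -0.173, 0.378], [0.403, -0.227, 0.378], [0.373, -0.228, 0.379], [0.37, -0.174, 0.379], [0.371, -0.201, 0.355]] 
 side [[308.0, 93.0], [309.0, 85.0], [319.0, 85.0], [319.0, 94.0], [318.0, 97.0]] 
 top [[330.0, 228.0], [353.0, 228.0], [353.0, 240.0], [330.0, 241.0], [340.0, 241.0]]
1.6 [[0.388, -0.173, 0.378], [0.39, -0.227, 0.378], [0.36, -0.229, 0.377], [0.358, -0.175, 0.377], [0.36, -0.202, 0.353]] 
 side [[313.0, 93.0], [313.0, 85.0], [323.0, 86.0], [323.0, 95.0], [322.0, 98.0]] 
 top [[330.0, 234.0], [353.0, 233.0], [353.0, 246.0], [331.0, 246.0], [340.0, 246.0]]
1.65 [[0.375, -0.174, 0.377], [0.378, -0.228, 0.377], [0.348, -0.23, 0.375], [0.345, -0.176, 0.375], [0.349, -0.202, 0.351]] 
 side [[317.0, 94.0], [317.0, 86.0], [327.0, 87.0], [327.0, 96.0], [325.0, 99.0]] 
 top [[330.0, 239.0], [353.0, 238.0], [354.0, 251.0], [331.0, 252.0], [340.0, 250.0]]
1.7 [[0.363, -0.175, 0.376], [0.366, -0.229, 0.376], [0.336, -0.23, 0.372], [0.333, -0.176, 0.372], [0.338, -0.203, 0.348]] 
 side [[321.0, 95.0], [321.0, 86.0], [331.0, 89.0], [331.0, 97.0], [329.0, 100.0]] 
 top [[330.0, 244.0], [353.0, 243.0], [353.0, 256.0], [331.0, 257.0], [340.0, 255.0]]
1.75 [[0.351, -0.175, 0.374], [0.353, -0.229, 0.374], [0.324, -0.231, 0.369], [0.321, -0.177, 0.369], [0.327, -0.204, 0.345]] 
 side [[325.0, 96.0], [325.0, 87.0], [335.0, 90.0], [335.0, 98.0], [332.0, 101.0]] 
 top [[330.0, 249.0], [353.0, 249.0], [353.0, 261.0], [331.0, 262.0], [340.0, 260.0]]
[[230. 150.]
 [302. 157.]
 [269. 154.]] [[322. 147.]
 [324. 193.]]
```

View pics/lidz.png

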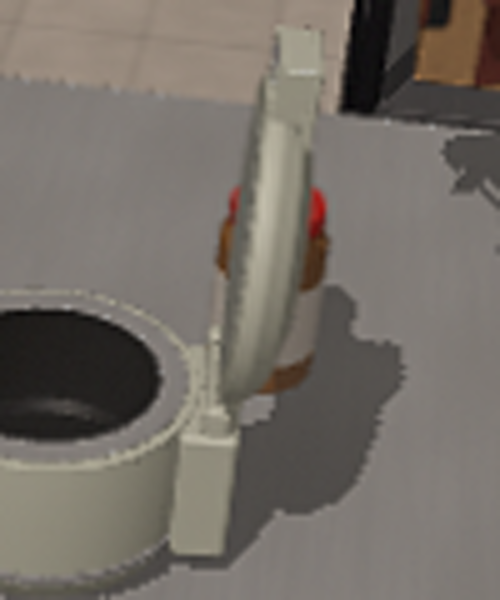

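View pics/lidt.png

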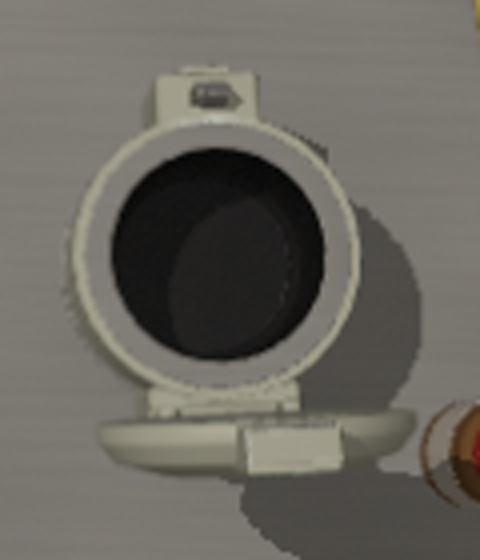

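Run:
```python
from h import *
o=arm.get_obs(); j=o["joint_pos"];T=T0()
q=[j[1],j[1]+j[2]]
W=T[:3,3]-d_*T[:3,2]
f=np.array([np.cos(j[0]),np.sin(j[0]),0]); l=np.array([-np.sin(j[0]),np.cos(j[0]),0])
ax=np.sin(q[1])*f+np.array([0,0,np.cos(q[1])]); up=np.cross(ax,l); up=np.array([0,0,1])-ax*ax[2]; up/=np.linalg.norm(up)
print(W,ax,up)
# fit: near disc centre pixel -> for lateral L, solve s,h
k=get_calibration("side"); 
oo,dd=ray("side",(314,82.7))
# far disc top/centre in side8 at approx
for L in (.05,.06,.07,.08):
    # oo+t*dd = W - s*ax + L*l + h*up
    A=np.stack([dd,ax,-up],1); t,s,h=np.linalg.solve(A,W+L*l-oo)
    P=oo+t*dd; dep=t # z-depth
    print(L,"s",s.round(3),"h",h.round(4),"depth",dep.round(3),"r",(31.6/2*dep/387).round(4), "far center px",proj("side",[P-2*L*l])[0].round(1), "crop", ((proj("side",[P-2*L*l])[0]-[210,40])*3.7).round())
```

```text
[ 0.52098842 -0.18543925  0.47494011] [ 0.91737235 -0.39165327  0.07096259] [-0.06526365  0.02786297  0.99747898]
0.05 s 0.17 h -0.0037 depth 0.98 r 0.04 far center px [330.9  69.6] crop [447. 110.]
0.06 s 0.174 h 0.0018 depth 0.968 r 0.0395 far center px [334.2  67.1] crop [460. 100.]
0.07 s 0.178 h 0.0074 depth 0.957 r 0.0391 far center px [337.6  64.5] crop [472.  91.]
0.08 s 0.183 h 0.0129 depth 0.945 r 0.0386 far center px [340.9  62. ] crop [484.  81.]
```

Call:
{"op": "carry_out", "data": {
  "increments": [
    [40,0,2,8,-0.3,-0.3,0],
    [40,0,2,10,-0.3,-0.3,0],
    [40,0,1,10,0,0,0],
    [40,0,0,6,0,0,0],
    [40,0,0,0,0,0,0]
  ]
}}

```text
t: 17.45
tcp_pos: [0.5192, -0.1902, 0.1038]
orientation: [[0.078, -0.997, -0.001], [-0.997, -0.078, -0.001], [0.001, 0.001, -1.0]]
contact_force: [0.2, 0.2, -0.1]
finger_gap: 0.652
```

Run:
```python
from h import *
T=T0();st()
a=get_image("side");cv2.imwrite("pics/side9.png",cv2.resize(a[40:200,210:370],None,fx=3.7,fy=3.7,interpolation=2))
print(arm.get_obs()["effort"].round(2))
```

```text
t 17.45 tcp [ 0.5192 -0.1902  0.1038] F [ 0.17  0.19 -0.12] gap 57.4
[[0.078, -0.997, -0.001], [-0.997, -0.078, -0.001], [0.001, 0.001, -1.0]] j [-0.412, -0.019, 1.583, -0.002, 1.577, 1.082]
[-1.000e-02 -4.009e+01 -4.089e+01  4.000e-02 -1.400e-01 -0.000e+00]
```

View pics/side9.png

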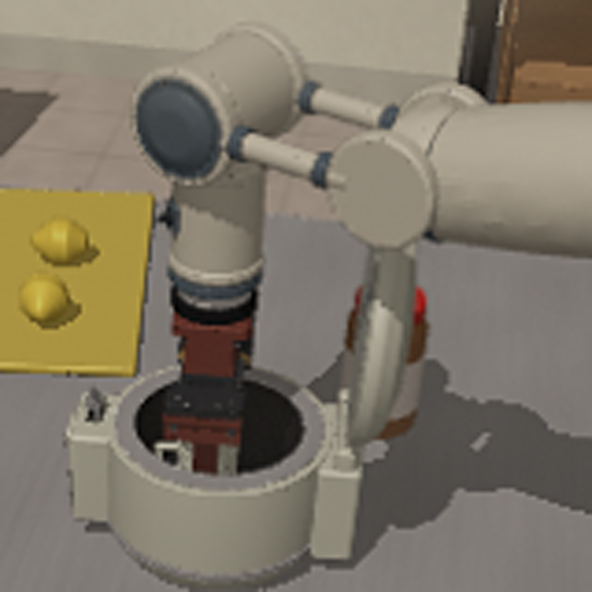

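Call:
{"op": "carry_out", "data": {
  "increments": [
    [40,0,0,3,0,0,0],
    [40,0,0,2.5,0,0,0],
    [40,0,0,2,0,0,0],
    [40,0,0,1,0,0,0],
    [40,0,0,0,0,0,0]
  ]
}}

```text
t: 18.0
tcp_pos: [0.52, -0.1904, 0.0964]
orientation: [[0.078, -0.997, 0.001], [-0.997, -0.078, -0.002], [0.002, -0.001, -1.0]]
contact_force: [-0.2, 0.3, -0.2]
finger_gap: 0.656
```

Run:
```python
from h import *
st();print(arm.get_obs()["effort"].round(2))
```

```text
t 18.0 tcp [ 0.52   -0.1904  0.0964] F [-0.23  0.35 -0.16] gap 57.7
[[0.078, -0.997, 0.001], [-0.997, -0.078, -0.002], [0.002, -0.001, -1.0]] j [-0.411, -0.015, 1.593, -0.002, 1.561, 1.082]
[-0.000e+00 -3.977e+01 -4.043e+01  4.000e-02 -9.000e-02  0.000e+00]
```

Call:
{"op": "carry_out", "data": {
  "increments": [
    [40,0,0,1,0,0,0],
    [40,0,0,1,0,0,0]
  ]
}}

```text
t: 18.2
tcp_pos: [0.5203, -0.1904, 0.0951]
orientation: [[0.078, -0.997, 0.002], [-0.997, -0.078, -0.003], [0.003, -0.002, -1.0]]
contact_force: [-1.9, 0.9, 5.4]
finger_gap: 0.653
```

Call:
{"op": "carry_out", "data": {
  "increments": [
    [40,0,0,1,0,0,0],
    [40,0,0,0,0,0,0]
  ]
}}

```text
t: 18.4
tcp_pos: [0.5205, -0.1905, 0.0954]
orientation: [[0.078, -0.997, 0.003], [-0.997, -0.078, -0.003], [0.003, -0.003, -1.0]]
contact_force: [0.0, -0.4, -0.3]
finger_gap: 0.653
```

Call:
{"op": "carry_out", "data": {
  "increments": [
    [62,0,0,0.5,0,0,0],
    [68,0,0,0,0,0,0],
    [72,0,0,0,0,0,0],
    [74,0,0,0,0,0,0],
    [74,0,0,-4,0,0,0],
    [74,0,0,-12,0,0,0],
    [74,0,0,-25,0,0,0],
    [74,0,0,-40,0,0,0],
    [74,0,0,-40,0,0,0],
    [74,0,0,-40,0,0,0],
    [74,0,0,-30,0,0,0],
    [74,0,0,0,0,0,0]
  ]
}}

```text
t: 19.6
tcp_pos: [0.5186, -0.1894, 0.2973]
orientation: [[0.078, -0.997, 0.004], [-0.997, -0.078, -0.004], [0.004, -0.004, -1.0]]
contact_force: [0.7, -0.6, 1.1]
finger_gap: 0.842
```

Run:
```python
from h import *
st()
for c in("side","wrist"): cv2.imwrite(f"pics/{c}10.png",get_image(c))
a=cv2.imread("pics/side10.png");b=cv2.resize(a[80:200,220:340],(384,384),interpolation=2)
cv2.imwrite("pics/c10.png",np.hstack([b,cv2.resize(cv2.imread("pics/wrist10.png"),(400,384))]))
```

```text
t 19.6 tcp [ 0.5186 -0.1894  0.2973] F [ 0.72 -0.65  1.07] gap 74.1
[[0.078, -0.997, 0.004], [-0.997, -0.078, -0.004], [0.004, -0.004, -1.0]] j [-0.411, -0.023, 1.245, -0.002, 1.915, 1.082]
```

View pics/c10.png

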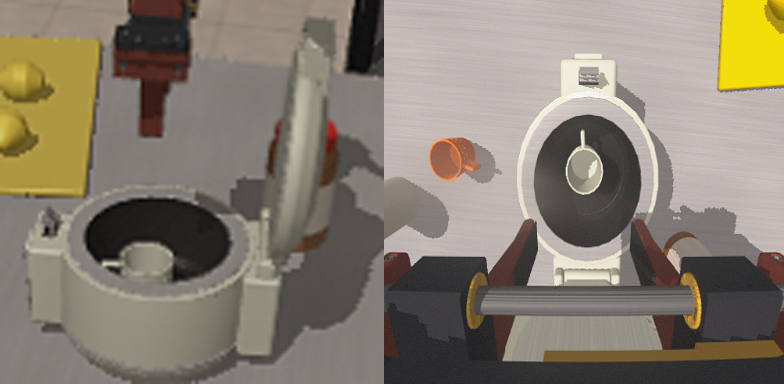

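Call:
{"op": "carry_out", "data": {
  "increments": [
    [40,0,0,-40,0,0,0],
    [10,0,0,-45,0,0,0],
    [0,0,0,-45,0,0,0],
    [0,0,0,-40,0,0,0],
    [0,0,0,0,0,0,0]
  ]
}}

```text
t: 20.2
tcp_pos: [0.518, -0.1888, 0.4524]
orientation: [[0.078, -0.997, -0.027], [-0.997, -0.078, 0.01], [-0.012, 0.026, -1.0]]
contact_force: [0.6, -0.5, 0.9]
finger_gap: 0.428
```

Run:
```python
from h import *
st();plan(np.array([.315,-.204,.45]),Rdown(-87),6)
```

```text
t 20.2 tcp [ 0.518  -0.1888  0.4524] F [ 0.62 -0.48  0.85] gap 37.7
[[0.078, -0.997, -0.027], [-0.997, -0.078, 0.01], [-0.012, 0.026, -1.0]] j [-0.41, 0.15, 0.775, -0.002, 2.246, 1.081]
[-0.1, 33.9, 1.3, 0.25, 0.11, 0.24]
[0.1, 33.9, 1.1, 0.25, 0.11, 0.24]
[0.2, 33.9, 1.0, 0.25, 0.11, 0.24]
[0.3, 33.9, 0.8, 0.25, 0.11, 0.24]
[0.5, 33.9, 0.7, 0.25, 0.11, 0.24]
[0.6, 33.9, 0.5, 0.25, 0.11, 0.24]
```

Call:
{"op": "carry_out", "data": {
  "increments": [
    [0,0,34,0,0.3,0.1,0.2],
    [0,0,34,0,0.3,0.1,0.2],
    [0,0,34,0,0.3,0.1,0.2],
    [0,0,34,0,0.3,0.1,0.2],
    [0,0,34,0,0.3,0.1,0.2],
    [0,0,30,0,0,0,0],
    [0,0,0,0,0,0,0],
    [0,0,0,0,0,0,0]
  ]
}}

```text
t: 21.0
tcp_pos: [0.3151, -0.2041, 0.4332]
orientation: [[0.06, -0.998, -0.031], [-0.998, -0.061, 0.021], [-0.023, 0.029, -0.999]]
contact_force: [0.4, -1.2, -0.3]
finger_gap: 0.006
```

Run:
```python
from h import *
st();plan(np.array([.322,-.203,.36]),Rdown(-87),3)
a=get_image("side");cv2.imwrite("pics/s11.png",cv2.resize(a[20:200,220:400],None,fx=3,fy=3,interpolation=2))
```

```text
t 21.0 tcp [ 0.3151 -0.2041  0.4332] F [ 0.4  -1.19 -0.3 ] gap 0.5
[[0.06, -0.998, -0.031], [-0.998, -0.061, 0.021], [-0.023, 0.029, -0.999]] j [-0.663, -0.327, 1.259, -0.003, 2.247, 0.845]
[0.3, -3.0, 24.3, 0.57, 0.44, 0.15]
[0.2, -2.8, 24.4, 0.57, 0.44, 0.15]
[-0.0, -2.5, 24.4, 0.57, 0.44, 0.15]
```

View pics/s11.png

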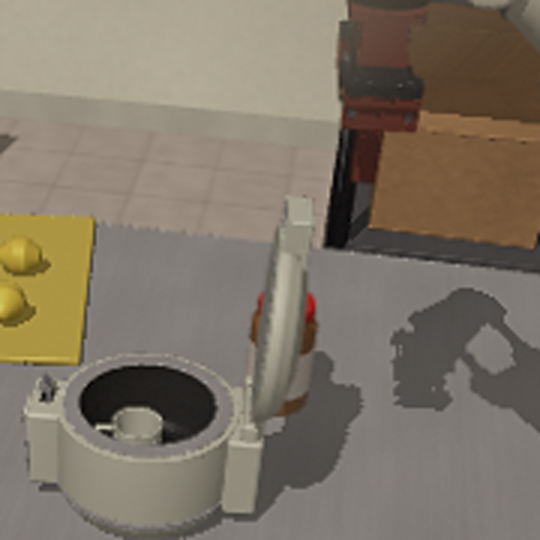

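Call:
{"op": "carry_out", "data": {
  "increments": [
    [0,0,-1,20,0.6,0.4,0],
    [0,0,-1,24,0.6,0.4,0],
    [0,0,-1,24,0.4,0.3,0],
    [0,0,0,8,0,0,0],
    [0,0,0,0,0,0,0]
  ]
}}

```text
t: 21.55
tcp_pos: [0.3211, -0.2026, 0.3488]
orientation: [[0.065, -0.998, -0.009], [-0.998, -0.065, 0.01], [-0.011, 0.008, -1.0]]
contact_force: [-0.7, -0.4, 0.9]
finger_gap: 0.007
```

Run:
```python
from h import *
st()
a=get_image("side");cv2.imwrite("pics/s12.png",cv2.resize(a[20:200,220:400],None,fx=3,fy=3,interpolation=2))
```

```text
t 21.55 tcp [ 0.3211 -0.2026  0.3488] F [-0.72 -0.36  0.92] gap 0.6
[[0.065, -0.998, -0.009], [-0.998, -0.065, 0.01], [-0.011, 0.008, -1.0]] j [-0.655, -0.424, 1.492, 0.003, 2.088, 0.852]
```

View pics/s12.png

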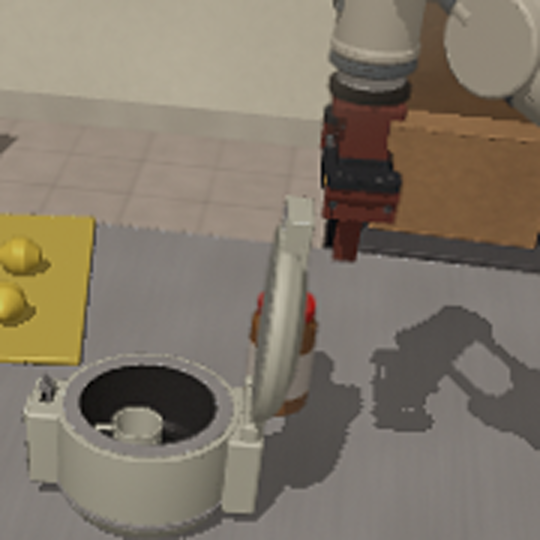

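Call:
{"op": "carry_out", "data": {
  "increments": [
    [0,0,-8,-10,0.3,0.3,0],
    [0,0,-10,-5,0.2,0.2,0],
    [0,0,-14,0,0,0,0],
    [0,0,-14,0,0,0,0],
    [0,0,-14,0,0,0,0],
    [0,0,-14,0,0,0,0],
    [0,0,-14,0,0,0,0]
  ]
}}

```text
t: 22.3
tcp_pos: [0.4139, -0.1972, 0.3715]
orientation: [[0.064, -0.998, 0.003], [-0.998, -0.064, -0.002], [0.002, -0.002, -1.0]]
contact_force: [-2.2, -0.7, -0.3]
finger_gap: 0.003
```

Run:
```python
from h import *
st()
a=get_image("side");cv2.imwrite("pics/s13.png",cv2.resize(a[20:200,220:400],None,fx=3,fy=3,interpolation=2))
```

```text
t 22.3 tcp [ 0.4139 -0.1972  0.3715] F [-2.15 -0.71 -0.26] gap 0.2
[[0.064, -0.998, 0.003], [-0.998, -0.064, -0.002], [0.002, -0.002, -1.0]] j [-0.519, -0.217, 1.288, -0.0, 2.068, 0.988]
```

View pics/s13.png

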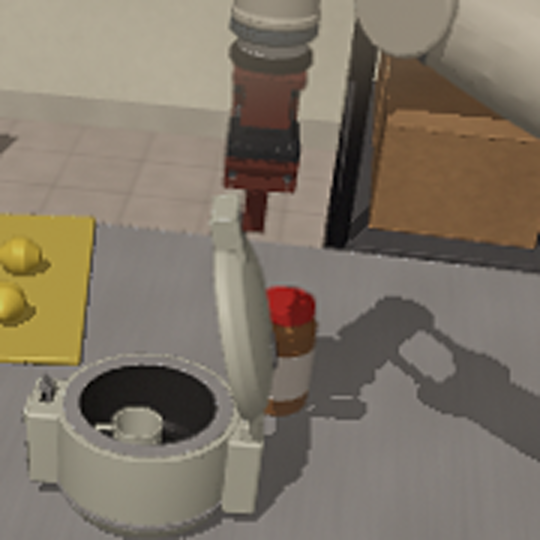

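Call:
{"op": "carry_out", "data": {
  "increments": [
    [0,0,-13,3,0,0,0],
    [0,0,-13,4,0,0,0],
    [0,0,-14,6,0,0,0],
    [0,0,-14,6,0,0,0],
    [0,0,-14,7,0,0,0],
    [0,0,-14,8,0,0,0]
  ]
}}

```text
t: 22.95
tcp_pos: [0.5028, -0.1912, 0.3397]
orientation: [[0.065, -0.998, 0.007], [-0.998, -0.065, -0.003], [0.004, -0.007, -1.0]]
contact_force: [-1.7, -0.1, 0.3]
finger_gap: 0.006
```

Run:
```python
from h import *
st()
a=get_image("side");cv2.imwrite("pics/s14.png",cv2.resize(a[20:200,220:400],None,fx=3,fy=3,interpolation=2))
```

```text
t 22.95 tcp [ 0.5028 -0.1912  0.3397] F [-1.69 -0.08  0.29] gap 0.5
[[0.065, -0.998, 0.007], [-0.998, -0.065, -0.003], [0.004, -0.007, -1.0]] j [-0.427, -0.038, 1.183, 0.0, 1.989, 1.079]
```

View pics/s14.png

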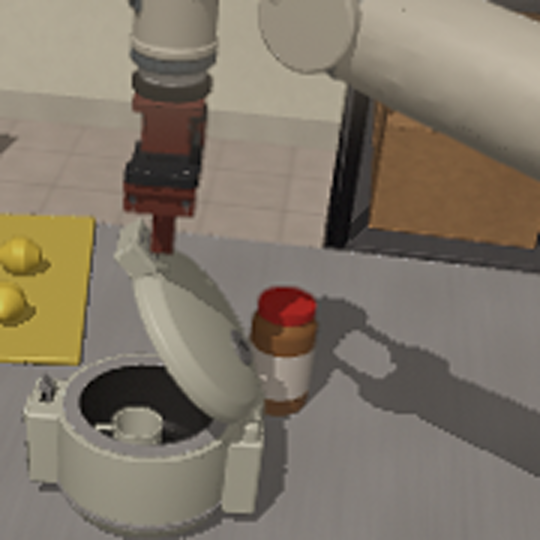

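Call:
{"op": "carry_out", "data": {
  "increments": [
    [0,0,-12,9,0,0,0],
    [0,0,-12,10,0,0,0],
    [0,0,-12,11,0,0,0],
    [0,0,-11,12,0,0,0],
    [0,0,-10,13,0,0,0],
    [0,0,-9,14,0,0,0]
  ]
}}

```text
t: 23.6
tcp_pos: [0.5761, -0.186, 0.2643]
orientation: [[0.066, -0.998, 0.007], [-0.998, -0.066, -0.002], [0.002, -0.007, -1.0]]
contact_force: [-0.7, 0.9, 1.3]
finger_gap: 0.004
```

Run:
```python
from h import *
st()
a=get_image("side");cv2.imwrite("pics/s15.png",cv2.resize(a[20:200,220:400],None,fx=3,fy=3,interpolation=2))
```

```text
t 23.6 tcp [ 0.5761 -0.186   0.2643] F [-0.68  0.89  1.32] gap 0.3
[[0.066, -0.998, 0.007], [-0.998, -0.066, -0.002], [0.002, -0.007, -1.0]] j [-0.369, 0.106, 1.171, 0.001, 1.857, 1.136]
```

View pics/s15.png

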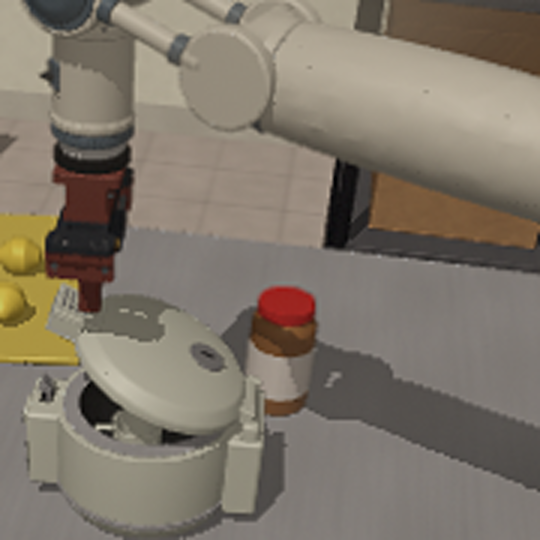

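Call:
{"op": "carry_out", "data": {
  "increments": [
    [0,0,-9,12,0,0,0],
    [0,0,-9,14,0,0,0],
    [0,0,-9,14,0,0,0],
    [0,0,-8,13,0,0,0],
    [0,0,-5,10,0,0,0]
  ]
}}

```text
t: 24.15
tcp_pos: [0.6186, -0.1838, 0.1925]
orientation: [[0.065, -0.998, 0.001], [-0.998, -0.065, -0.002], [0.002, -0.001, -1.0]]
contact_force: [-7.9, -0.9, 7.4]
finger_gap: 0.003
```

Run:
```python
from h import *
st()
a=get_image("side");cv2.imwrite("pics/s16.png",cv2.resize(a[60:200,210:350],None,fx=4,fy=4,interpolation=2))
```

```text
t 24.15 tcp [ 0.6186 -0.1838  0.1925] F [-7.93 -0.94  7.38] gap 0.3
[[0.065, -0.998, 0.001], [-0.998, -0.065, -0.002], [0.002, -0.001, -1.0]] j [-0.341, 0.208, 1.185, -0.001, 1.747, 1.165]
```

View pics/s16.png

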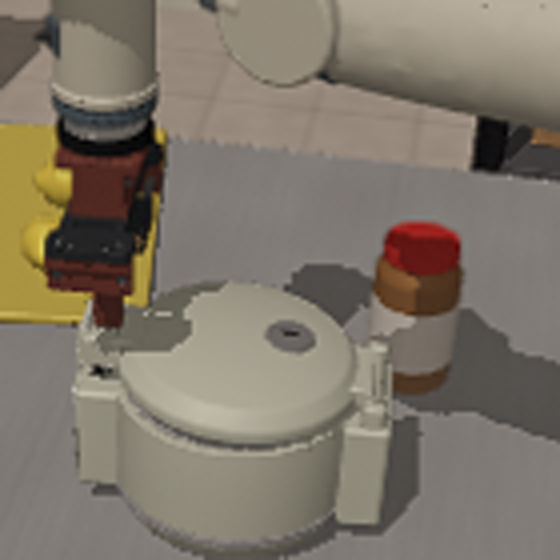

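Call:
{"op": "carry_out", "data": {
  "increments": [
    [0,0,0,4,0,0,0],
    [0,0,0,5,0,0,0],
    [0,0,0,5,0,0,0],
    [0,0,0,5,0,0,0]
  ]
}}

```text
t: 24.6
tcp_pos: [0.6207, -0.1837, 0.1796]
orientation: [[0.066, -0.998, 0.011], [-0.998, -0.066, -0.004], [0.004, -0.01, -1.0]]
contact_force: [-0.7, 0.6, 2.9]
finger_gap: 0.005
```

Call:
{"op": "carry_out", "data": {
  "increments": [
    [0,0,0,5,0,0,0],
    [0,0,0,5,0,0,0],
    [0,0,0,5,0,0,0]
  ]
}}

```text
t: 24.9
tcp_pos: [0.621, -0.1837, 0.1771]
orientation: [[0.066, -0.998, 0.021], [-0.998, -0.066, -0.007], [0.009, -0.021, -1.0]]
contact_force: [-11.5, 3.5, 19.5]
finger_gap: 0.006
```

Call:
{"op": "carry_out", "data": {
  "increments": [
    [0,0,0,6,0,0,0],
    [0,0,0,6,0,0,0]
  ]
}}

```text
t: 25.1
tcp_pos: [0.6209, -0.1836, 0.177]
orientation: [[0.066, -0.997, 0.03], [-0.998, -0.066, -0.01], [0.012, -0.029, -0.999]]
contact_force: [-11.7, 3.4, 21.9]
finger_gap: 0.004
```

Call:
{"op": "carry_out", "data": {
  "increments": [
    [0,0,0,-5,0,0,0],
    [0,0,0,-15,0,0,0],
    [0,0,0,-30,0,0,0],
    [0,0,0,-40,0,0,0],
    [0,0,0,-40,0,0,0],
    [0,0,0,0,0,0,0]
  ]
}}

```text
t: 25.7
tcp_pos: [0.6171, -0.1818, 0.3119]
orientation: [[0.066, -0.997, 0.031], [-0.998, -0.067, -0.01], [0.012, -0.031, -0.999]]
contact_force: [-0.4, 0.1, 0.4]
finger_gap: 0.005
```

Run:
```python
from h import *
st()
a=get_image("side");cv2.imwrite("pics/side17.png",a);t=get_image("top");cv2.imwrite("pics/top17.png",t)
for th in (0.01,.07,.2): print(th,proj("side",[lidp(248,30,27,th),lidp(248,30,-27,th),lidp(224,30,0,th)]).round(1).tolist())
b=cv2.resize(a[100:200,215:325],(396,360),interpolation=2)
cv2.imwrite("pics/c17.png",np.hstack([b,cv2.resize(t[110:290,90:430],(400,360))]))
for c in("side","top"): print(nets.landmark_of(c,"lid_pad"))
```

```text
t 25.7 tcp [ 0.6171 -0.1818  0.3119] F [-0.35  0.06  0.42] gap 0.4
[[0.066, -0.997, 0.031], [-0.998, -0.067, -0.01], [0.012, -0.031, -0.999]] j [-0.34, 0.211, 0.97, 0.002, 1.928, 1.165]
0.01 [[231.0, 137.5], [227.9, 146.5], [236.5, 142.6]]
0.07 [[231.6, 133.9], [228.5, 142.8], [237.1, 139.3]]
0.2 [[233.7, 126.1], [230.7, 135.0], [239.4, 132.3]]
[{'position': [237.4, 143.6], 'conf': 0.81}]
[{'position': [322.7, 152.6], 'conf': 0.73}, {'position': [329.7, 234.0], 'conf': 0.54}, {'position': [122.8, 233.0], 'conf': 0.22}]
```

View pics/c17.png

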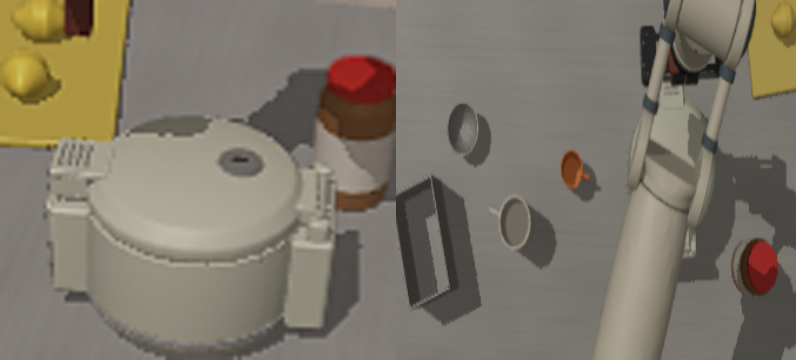

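Call:
{"op": "carry_out", "data": {
  "increments": [
    [0,0,0,-20,0,0,0],
    [0,0,0,0,0,0,0],
    [0,0,0,0,0,0,0],
    [0,0,0,0,0,0,0],
    [0,0,0,0,0,0,0],
    [0,0,0,0,0,0,0],
    [0,0,0,0,0,0,0],
    [0,0,0,0,0,0,0]
  ]
}}

```text
t: 26.7
tcp_pos: [0.6145, -0.181, 0.3099]
orientation: [[0.066, -0.998, 0.002], [-0.998, -0.066, 0.001], [-0.001, -0.002, -1.0]]
contact_force: [0.9, -0.6, -0.2]
finger_gap: 0.003
```

Run:
```python
from h import *
st()
a=get_image("side");b=cv2.imread("pics/side17.png")
print("diff",cv2.absdiff(a,b)[125:200,222:325].mean(),[d for d in nets.landmark_of("side","lid_pad")][:1])
print(arm.hand_in())
```

```text
t 26.7 tcp [ 0.6145 -0.181   0.3099] F [ 0.89 -0.57 -0.19] gap 0.3
[[0.066, -0.998, 0.002], [-0.998, -0.066, 0.001], [-0.001, -0.002, -1.0]] j [-0.34, 0.232, 0.949, 0.002, 1.959, 1.165]
diff 0.7259978425026968 [{'position': [236.2, 143.8], 'conf': 0.58}]
the job is handed in; nothing more can be done
None
```

The white measuring cup is upright on the pot floor and the cooker's lid is shut and caught. I handed the job in at about 27 s of the 61 s allowed.

- **Cup:** I lifted it, then set it back on the counter once and gripped it higher, so the forearm would clear the open lid. I lowered it until it touched the pot floor, at the height I expected and with about 5 N, before letting go. Pictures afterwards showed it upright in the pot, roughly 10 mm forward of the centre. I could not see it again once the lid was down.
- **Lid:** I swung it over with the closed fingers, using about 2 N for most of the way. Then I pressed the tab until the force dropped and rose again to about 22 N at the shut height. There is no direct readout of the catch or the click. However, the lid stayed shut for over a second with the gripper about 13 cm above it, and the tab showed at (236, 144) in the side view, against (236.5, 142.6) expected when shut.
- **Other things:** The mug, dish, jar, pan and orange cup look unmoved in the last top view.
- **Disagreement:** One early wrist-camera reading of the cup was about 8 mm off the other cameras. It was taken just after a move, so I measured again before gripping.

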